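# Lock the front levelling foot of the bench-block stand

## Task

The bench-block stand has just been levelled, but the jam nut on its front foot is still loose, and it drags the screw round with it. Drop the square key fully over the screw's square end with its side arm lying along the stand's front face, let go, and swing the nut's lever clockwise (seen from above) until the spring washer under it is pressed up firmly but not flat, about 15 N at the lever's grip, so that the screw keeps its setting. Then lift the key off and stand it back upright on the bench, well clear of the stand, with the other things left where they are.

Things in the scene. Friction and masses are not known exactly. Their poses are not given: they have to be found in the camera images.
- stand: Dark green cast stand, fixed, 100 x 180 mm (x, y), ground steel top 74 mm above the bench with a steel block and round level on it. Origin: on the bench under its centre; x points away from the robot. Front face plain and upright, z 14 to 66 mm, at x = -50 mm. The two rear feet are locked already; the loose one stands on the front lug, axis at x = -72, y = 0 mm, 22 mm before the face.
- screw_top (a point): Centre of the top of the front screw's square steel end, 68 mm above the bench, on the screw's vertical axis. The square is 24 x 24 mm, 18 mm tall, top edges chamfered; its sides lie along this point's x and y, which are the stand's to within a few degrees. A short red paint line marks +y.
- screw (a joint): Turn of the front screw (rad), positive clockwise from above, 0 = square to the stand; -0.06 to 0 at the start. It turns in the stand at only 0.12 N m, so the stiffer nut carries it along unless it is held. Its setting is kept between -0.32 and 0.26 rad.
- lever_grip (a point): Middle, 60 mm above the bench, of the black upright grip (16 mm thick, 40 to 77 mm above the bench) at the end of the front jam nut's lever, 75 mm from the screw's axis. The lever bar, 8 mm thick, lies 36 to 48 mm above the bench. At the start it points forward from the stand, 145 to 244 degrees anticlockwise from the stand's x.
- washer_cone (a joint): How far the cone of the spring washer under the front jam nut has been pressed down (rad): 0 untouched, tight from 0.0007, flat at 0.0022, which spoils it; 0.02 rad per rad of the nut. Too small to see or to read through the noise: feel the force at the lever.
- nut_centre (a point): Centre of the front hexagon jam nut, on the screw's axis. It turns stiffly on the screw at 0.45 N m (6 N at the grip, along the swing) and stays where left. 0.15 to 0.93 rad clockwise from the start, different each time, it meets the spring washer: then 0.7 N m and 6 N m more per rad. 12 N at the grip is just tight, 15 N right, 18 N flattens the washer; a paused push reads about 2 N less.
- key: Loose holding key, dark steel, about 0.2 kg, standing upright on its socket. Origin: centre of the socket's mouth (underside), z up. Square socket, sides along x and y, 37.5 mm outside, 25.5 mm inside, 18 mm deep under a closed top: fully on the screw its origin is 18 mm below screw_top. Its axes turned like the stand's, its arm lies 3 mm before the front face, which stops it turning clockwise.
- key_stem (a point): Middle of the key's round steel stem to hold it by, 16 mm thick, 24 to 60 mm above the key's origin and on its z axis; this point is at 46 mm.
- key_arm (a point): End of the key's flat side arm, 80 mm along the key's y from its axis. The arm is 10 mm wide (key x 9 to 19 mm, flush with the socket's +x side) and 10 mm tall (z 4 to 14 mm).
- oil_cup: Bystander: glass oil cup, 50 mm wide, 54 mm tall, loose, left of the foot. Origin: centre of its underside.
- pitch_tin: Bystander: black tin of setting pitch, 61 mm wide, 26 mm tall, loose. Origin: centre of its underside.
- loupe: Bystander: black loupe, 42 mm, loose, at the front of the bench. Origin: centre of its underside.

How it is judged:
By the outcome, as a careful person would: the job done as asked, in the order asked, and still so for the second after the job is handed in, with the robot touching nothing.
It also fails if it takes over 72 s, if anything falls off the work surface, if the arm or the gripper's body presses on something with over 40 N, if the wrist force passes 120 N, or if a joint passes its speed limit or range.

## Robot

A 6-joint arm with a two-finger parallel gripper is mounted at the origin on a cart in front of the work surface, level with it; the furniture and walls round the work are solid. World frame = base frame: x ahead of the robot, y to its left, z up, the work surface at z = 0. Lengths are in m, angles in rad, forces in N, time in s.
With the tool pointing down it reaches from about 0.325 to 1 m from the base axis. Payload 5.1 kg.
Tool frame: the origin (TCP) lies on the mounting face of the last link; the fingertips stand 173 mm ahead of it and the grasp point (between the pads) lies 155 mm ahead of it (arm.hold_point_z is the distance from the TCP to the grasp point, in m); z points along the fingers, y is the line along which they close (so a half turn about z gives the same grasp; the last joint's range is limited). The gripper opens to 85 mm and grips with 20 to 120 N. Pads are 22 mm wide; open, the fingers measure 114 mm over their backs; the gripper's body (76 mm by 85 mm) begins 54 mm behind the grasp point. The pads swing forward as they close: fully open they stand 13 mm farther back than shut.
Start: joints at [1.224, 0.124, 1.65, -0, 1.367, -0.083], TCP at [0.17, 0.627, 0.405] pointing down, gripper open.
Joint ranges: [-2.61, 2.61], [-1.02, 2.33], [0.03, 2.71], [-1.35, 4.49], [0.32, 2.68], [-2.91, 2.91]. Speed limits (rad/s): [2.57, 2.57, 3.14, 3.14, 3.14, 3.14].

## Interface

Orientations are given as a rotation vector (axis times angle).
In Python, from rig import arm, optics gives the robot as it stands. Calls block until the motion is done:
- arm.movep(position, orientation): joint-space move of the TCP to a pose.
- arm.movel(position, rotation=None, speed=0.15, threshold=None): straight line of the TCP; rotation=None keeps the orientation; speed is the mean speed in m/s. With threshold (N) it stops when the force on the tool has changed by that much, and returns True; else False.
- arm.set_joints(angles): joint-space move.
- arm.gripper_open() and arm.gripper_close(strength=None): open the fingers fully, or close them until they stop; strength is the grip in N (None keeps the last).
- arm.pause(seconds).
- arm.solve_ik(position, orientation): joint angles nearest the present ones, or None.
- arm.observe(): the state.
- optics.capture(name): name is "side" or "top"; returns (picture, depth): 384x512x3 uint8, red, green, blue; 384x512 float32, m along the optical axis (not along the pixel's ray), 0 where there is no reading.
- optics.camera_info(name): a dict with "fov_y" (degrees; the focal length in pixels is half the picture's height over the tangent of half this angle, whatever the lens; pixels are square), "cx", "cy" (the principal point, pixels), "position" and "orientation" of the camera in the world. Camera axes: x right, y down, z forward; pixel columns grow to the right and rows downward; lengths in m; the calibration is good to about 2 mm. A picture is of the moment at which its call begins. camera_info takes no time and is no camera call.
A pose or a line that the arm cannot do raises arm.PlanningError and nothing moves.
- arm.hand_in(): hands the job in; it is judged then, once.
The state is a dict: "time_s": time; "joint_positions": joint angles; "joint_velocities": joint speeds; "joint_efforts": joint torques, N m; "eef_pos": TCP position; "tcp_rot": TCP orientation; "force": force on the tool from outside, world axes, zero at the start; "wrist_torque": the same for the moment, N m; "grip_width": finger opening in m; "grip_force": force on a finger pad.
Only numpy, scipy, OpenCV 4.12 (cv2) and the standard library are available. Lean on these libraries where they do the work, as an engineer would, in place of code of your own. Each camera call takes 0.05 s, during which the arm holds its last target. There are 200 camera calls.

## Working session

There is one attempt and no reset: what is moved stays moved. The work goes in short steps, each a Python script; the robot and the scene stay as the last script left them, time stands still between calls to the robot, and variables do not carry over. Pictures are saved under pics/ and viewed, at most 10 in all, crops included, and the job is handed in when it is done.

```bash
ls; mkdir -p pics
python3 - <<'E'
from rig import arm, optics
import cv2,numpy as np
for n in("top","side"):
    p,d=optics.capture(n); np.savez(f"pics/{n}0.npz",p=p,d=d)
    cv2.imwrite(f"pics/{n}0.png",cv2.resize(p[:,:,::-1],(800,600),interpolation=cv2.INTER_CUBIC)); print(n,optics.camera_info(n))
s=arm.observe();print(s["tcp_rot"],s["force"],s["time_s"],arm.hold_point_z)
E
```

```text
pics
top {'fov_y': 48.96153687885766, 'cx': 254.37716605033052, 'cy': 194.34862412631782, 'position': array([ 0.40655324, -0.07127426,  0.95490232]), 'orientation': array([-2.17492018,  2.20503224, -0.11233956])}
side {'fov_y': 49.323803998327286, 'cx': 249.5574838776454, 'cy': 190.939934757746, 'position': array([ 0.28693906, -0.95679811,  0.61143822]), 'orientation': array([-2.10307191,  0.24442521, -0.13020257])}
[-4.13104756e-01 -3.11386338e+00  3.03133679e-03] [0.51948108 0.21849795 0.11741886] 0.1 0.1547
```

View pics/top0.png

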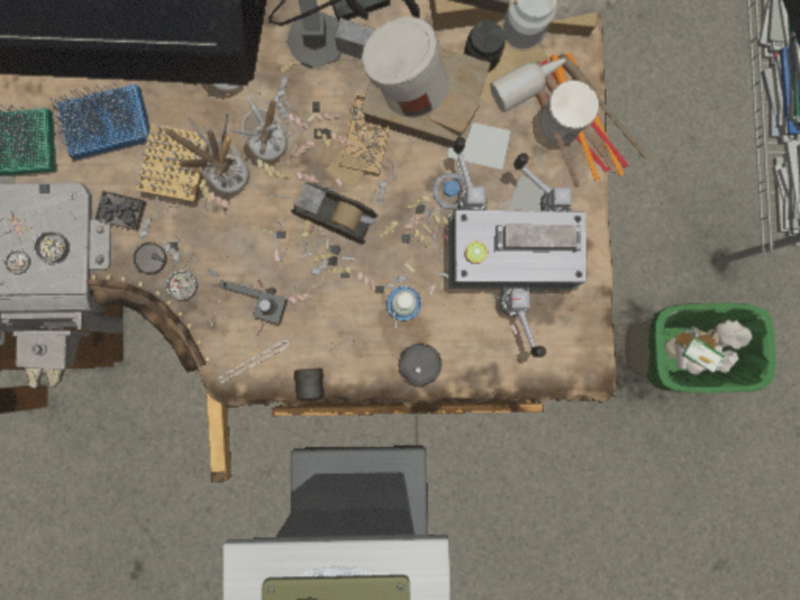

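View pics/side0.png

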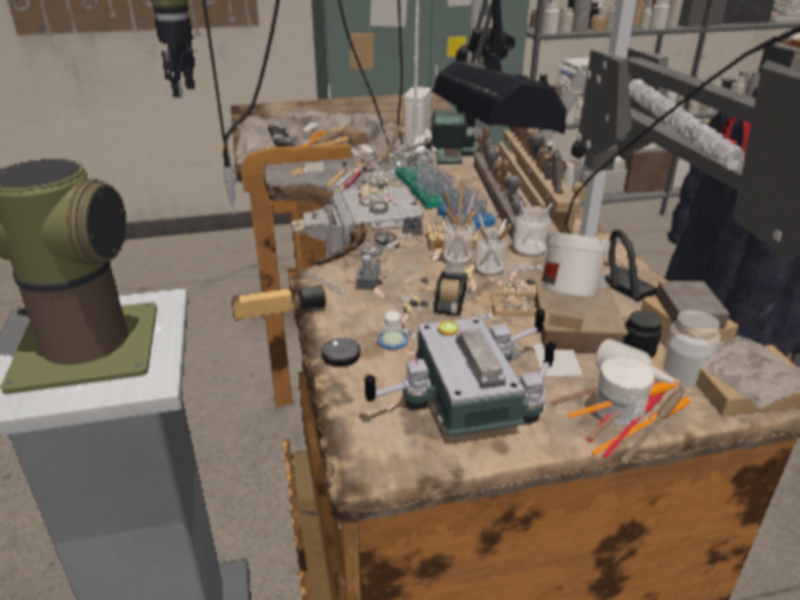

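Top view (800x600 px): key at (265,305) with its arm toward (222,285), screw (515,298), lever grip (538,350), tin (420,365), cup (403,302), loupe (308,383). The side view agrees, with the grip at (370,387).

```bash
cat > h.py <<'E'
import numpy as np,cv2
from scipy.spatial.transform import Rotation as R
from rig import arm,optics
def cam(n):
    c=optics.camera_info(n); return 192/np.tan(np.radians(c["fov_y"]/2)),c["cx"],c["cy"],np.array(c["position"]),R.from_rotvec(c["orientation"]).as_matrix()
def ray(n,uv,z):   # pixel(s) onto plane z
    f,cx,cy,p,M=cam(n); uv=np.atleast_2d(uv).astype(float)
    r=np.c_[(uv[:,0]-cx)/f,(uv[:,1]-cy)/f,np.ones(len(uv))]@M.T
    return p+r*((z-p[2])/r[:,2])[:,None]
def cloud(n,d):
    f,cx,cy,p,M=cam(n); v,u=np.mgrid[:384,:512]
    return (np.dstack([(u-cx)/f*d,(v-cy)/f*d,d])@M.T)+p
def proj(n,X):
    f,cx,cy,p,M=cam(n); q=(np.atleast_2d(X)-p)@M; return np.c_[q[:,0]/q[:,2]*f+cx,q[:,1]/q[:,2]*f+cy]
E
python3 - <<'E'
from h import *
z=np.load("pics/top0.npz");p,d=z["p"],z["d"];C=cloud("top",d);Z=C[...,2]
b=Z[230:240,200:260];print("bench z",np.median(b),b.std())
def comp(m,box):
    M=np.zeros(m.shape,np.uint8);u0,u1,v0,v1=box;M[v0:v1,u0:u1]=m[v0:v1,u0:u1]
    c=max(cv2.findContours(M,0,1)[0],key=cv2.contourArea);return c[:,0,:],M
# stand top: bright pixels (plate)
m=(Z>.066)&(Z<.082)
c,M=comp(m,(280,385,125,188));r=cv2.minAreaRect(ray("top",c,.074)[:,:2].astype(np.float32));print("stand",r)
for nm,box,lo in(("key",(130,190,175,215),.006),("keystem",(150,190,180,215),.035),("screw",(318,345,183,205),.056),("grip",(330,360,215,235),.045),("cup",(240,275,175,210),.02),("tin",(250,290,215,250),.012),("loupe",(180,215,230,260),.008)):
    M=np.zeros(Z.shape,bool);u0,u1,v0,v1=box;M[v0:v1,u0:u1]=(Z>lo)[v0:v1,u0:u1]&(Z<.12)[v0:v1,u0:u1]
    P=C[M];v,u=np.nonzero(M);print(nm,M.sum(),"px",u.mean().round(1),v.mean().round(1),"P",P.mean(0).round(4),"zmax",np.percentile(P[:,2],95).round(4),"ext",np.ptp(P,0).round(3))
a=cv2.resize(p[168:218,138:188],(400,400),interpolation=2);b=cv2.resize(p[178:228,305:355],(400,400),interpolation=2)
cv2.imwrite("pics/crop0.png",np.hstack([a,b])[:,:,::-1])
E
```

```text
bench z -0.00027529400268833104 0.08701113994075371
stand ((0.5546576976776123, -0.25795644521713257), (0.17813807725906372, 0.09653577208518982), 89.30140686035156)
key 445 px 167.1 192.8 P [0.4883 0.1009 0.0244] zmax 0.0598 ext [0.072 0.121 0.057]
keystem 58 px 170.1 195.4 P [0.4797 0.0885 0.0569] zmax 0.0626 ext [0.015 0.015 0.024]
screw 144 px 332.5 191.5 P [ 0.4827 -0.2568  0.0662] zmax 0.0697 ext [0.024 0.024 0.012]
grip 81 px 343.5 223.6 P [ 0.4145 -0.2781  0.0658] zmax 0.0775 ext [0.028 0.016 0.033]
cup 168 px 258.5 193.3 P [ 0.4826 -0.1002  0.046 ] zmax 0.0545 ext [0.029 0.029 0.036]
tin 568 px 268.9 232.8 P [ 0.3968 -0.1226  0.0186] zmax 0.022 ext [0.058 0.058 0.015]
loupe 349 px 197.5 245.3 P [0.3724 0.0329 0.0361] zmax 0.0417 ext [0.041 0.041 0.023]
```

View pics/crop0.png

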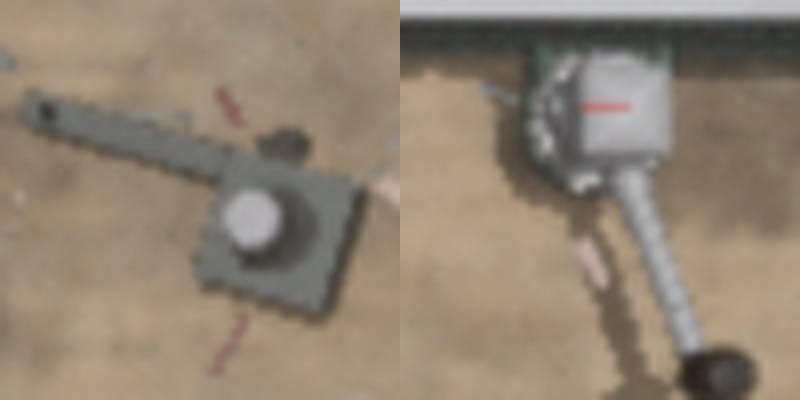

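The crop shows the key's stem top at left (252,218), its arm running up-left to (35,108), the screw square at right (627,108) nearly square to the stand with the red line to +y, and the lever grip at (735,375). Next I get the key's yaw and grasp it.

```bash
cat >> h.py <<'E'
def down(psi,flip=False):  # tool pointing down, tool y along world angle psi+90deg
    y=np.array([-np.sin(psi),np.cos(psi),0])*(-1 if flip else 1); z=np.array([0,0,-1.]); return R.from_matrix(np.c_[np.cross(y,z),y,z]).as_rotvec()
def tcp(x,y,z): return np.array([x,y,z+arm.hold_point_z])   # grasp point -> TCP
def force(n=8):
    F=[]
    for _ in range(n): F.append(arm.observe()["force"]); arm.pause(.02)
    return np.mean(F,0)
def keyfit(p,d,stem_z,box):
    C=cloud("top",d);Z=C[...,2];m=np.zeros(Z.shape,bool);u0,u1,v0,v1=box;m[v0:v1,u0:u1]=1
    return C,Z,m
E
python3 - <<'E'
from h import *
z=np.load("pics/top0.npz");p,d=z["p"],z["d"];C=cloud("top",d);Z=C[...,2]
m=np.zeros(Z.shape,bool);m[175:210,135:190]=1
s=np.array([.4797,.0885])
dist=np.hypot(C[...,0]-s[0],C[...,1]-s[1])
a=m&(Z>.006)&(Z<.02)&(dist>30e-3)&(dist<.079)&(C[...,1]>s[1]+.02)
P=C[a][:,:2];c=P.mean(0);D=np.linalg.svd(P-c)[2][0];D*=np.sign(D[1]);psi=np.arctan2(-D[0],D[1])
kx=np.array([np.cos(psi),np.sin(psi)]);print("n",a.sum(),"psi",np.degrees(psi),"arm x off",(c-s)@kx)
q=m&(Z>.018)&(Z<.03);print("socket",C[q].mean(0),cv2.minAreaRect(C[q][:,:2].astype(np.float32)))
# screw top square
m=(Z>.062)&(Z<.074);M=np.zeros(Z.shape,bool);M[183:205,318:345]=1;M&=m
print("screw",cv2.minAreaRect(C[M][:,:2].astype(np.float32)))
Zb=Z[140:165,315:375];print("block z",np.percentile(Zb,[50,90,99]))
for f in(0,1):
  for ps,x,y in((psi,*s),(0,.4827,-.257),(-.1,.4145,-.278)):
    print(f,np.round(arm.solve_ik(tcp(x,y,.2),down(ps,f)),2))
E
```

```text
n 101 psi -16.61309596549516 arm x off 0.014300134338461818
socket [0.47989938 0.089018   0.02372514] ((0.48398491740226746, 0.10205958038568497), (0.0627632662653923, 0.0371406227350235), 73.43507385253906)
screw ((0.48290735483169556, -0.25741684436798096), (0.024139637127518654, 0.02369319275021553), 89.41545104980469)
block z [0.08549689 0.09855615 0.1004613 ]
0 [ 0.07 -0.21  2.06 -0.    1.29 -1.21]
0 [-0.59 -0.07  1.93  0.    1.28 -2.16]
0 [-0.7  -0.18  2.03  0.    1.29 -2.17]
1 [ 0.07 -0.21  2.06 -0.    1.29  1.93]
1 [-0.59 -0.07  1.93 -0.    1.28  0.98]
1 [-0.7  -0.18  2.03 -0.    1.29  0.97]
```

Run:
```python
from h import *
psi=np.radians(-16.6);sx,sy=.4797,.0886
arm.movep(tcp(sx,sy,.14),down(psi,1));arm.movel(tcp(sx,sy,.046),speed=.15)
arm.gripper_close(60);o=arm.observe();print("w",o["grip_width"],o["grip_force"],o["eef_pos"],o["time_s"])
arm.movel(tcp(sx,sy,.19),speed=.2)
arm.movep(tcp(.4827,-.2572,.17),down(np.radians(-.6),1))
arm.pause(.2);p,d=optics.capture("side");o=arm.observe();print(o["eef_pos"],o["time_s"],o["grip_width"],force())
u,v=proj("side",[[.4827,-.2572,.12]])[0].astype(int);c=p[v-60:v+60,u-70:u+70];c=cv2.resize(c,(700,600),interpolation=2)
cv2.imwrite("pics/s1.png",c[:,:,::-1]);np.savez("pics/s1.npz",p=p,d=d);pt,dt=optics.capture("top");np.savez("pics/t1.npz",p=pt,d=dt)
u,v=proj("top",[[.4827,-.2572,.1]])[0].astype(int);c=pt[v-40:v+40,u-50:u+50];cv2.imwrite("pics/t1.png",cv2.resize(c,(750,600),interpolation=2)[:,:,::-1])
```

```text
w 0.014192723101546498 58.44380747177638 [0.47985818 0.08865814 0.20102349] 3.7833
[ 0.48301855 -0.25634604  0.32482949] 6.2083 0.014476337181963918 [ 0.15807583 -0.05512561 -1.80667542]
```

View pics/s1.png

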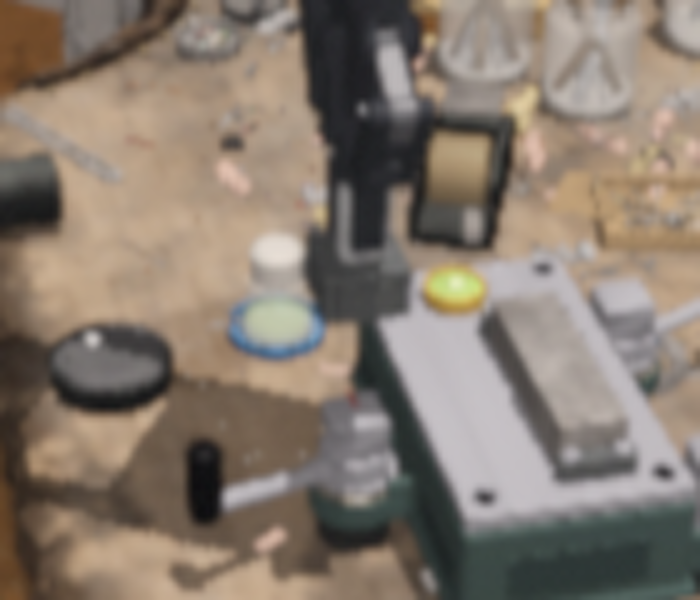

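View pics/t1.png

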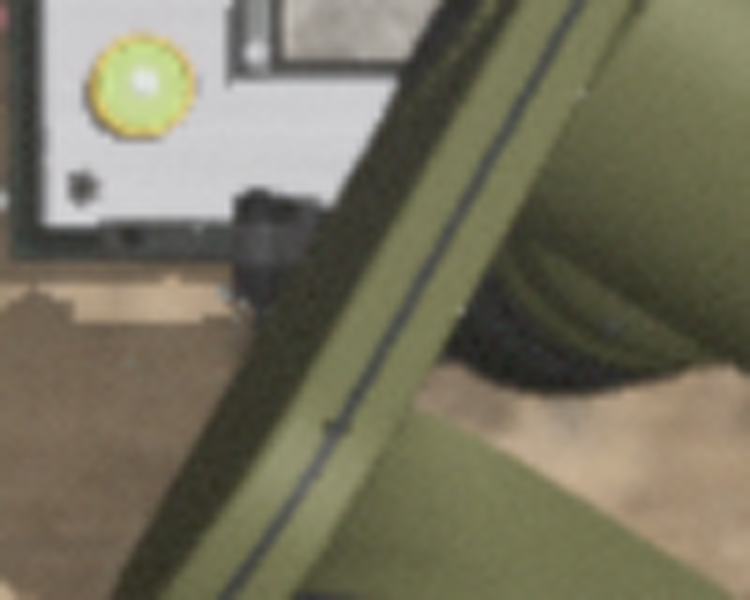

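The side view shows the key upright in the fingers, with its socket spanning (310..408, 240..315) above the screw's square (322..392, 400..460). The arm hides the key from the top camera, so I compare socket and screw in the side depth.

Run:
```python
from h import *
z=np.load("pics/s1.npz");p,d=z["p"],z["d"];C=cloud("side",d)
z0=np.load("pics/side0.npz")
C0=cloud("side",z0["d"])
def box(C,x,y,zz):
    return C[(C[...,0]>x[0])&(C[...,0]<x[1])&(C[...,1]>y[0])&(C[...,1]<y[1])&(C[...,2]>zz[0])&(C[...,2]<zz[1])]
def rep(nm,P):
    print(nm,len(P),"x",np.percentile(P[:,0],[1,99]).round(4),"y",np.percentile(P[:,1],[2,20,50,98]).round(4),"z",np.percentile(P[:,2],[2,98]).round(4))
    A=np.c_[P[:,0]-.4827,P[:,2]-P[:,2].mean(),np.ones(len(P))];w=np.linalg.lstsq(A,P[:,1],rcond=None)[0];print("  face y=",w.round(4),"rms",np.std(A@w-P[:,1]).round(4))
for zz in((.127,.131),(.131,.137),(.137,.143)):rep("socket"+str(zz),box(C,(.44,.53),(-.30,-.268),zz))
for n,c in(("",C),("0",C0)):
  for zz in((.052,.055),(.055,.059),(.059,.064)): rep("screw"+n+str(zz),box(c,(.46,.50),(-.275,-.262),zz))
  rep("screwtop"+n,box(c,(.46,.50),(-.275,-.242),(.0665,.072)))
rep("sockettop",box(C,(.44,.53),(-.30,-.22),(.1465,.152)))
o=arm.observe();print(o["eef_pos"],o["tcp_rot"],tcp(.4827,-.2572,.17),down(np.radians(-.6),1))
```

```text
socket(0.127, 0.131) 28 x [0.4652 0.4997] y [-0.2774 -0.2765 -0.2754 -0.2733] z [0.1271 0.1307]
  face y= [-0.0317  0.1092 -0.2755] rms 0.001
socket(0.131, 0.137) 47 x [0.4646 0.5005] y [-0.2774 -0.2763 -0.2756 -0.2725] z [0.1313 0.1368]
  face y= [-0.0297  0.0189 -0.2754] rms 0.0012
socket(0.137, 0.143) 45 x [0.4648 0.5   ] y [-0.2778 -0.2762 -0.2757 -0.2729] z [0.1371 0.1428]
  face y= [-0.041  -0.067  -0.2753] rms 0.0013
screw(0.052, 0.055) 16 x [0.4716 0.4952] y [-0.2716 -0.2712 -0.2703 -0.2678] z [0.0523 0.0548]
  face y= [-0.021   0.782  -0.2701] rms 0.001
screw(0.055, 0.059) 19 x [0.4718 0.4943] y [-0.272  -0.2715 -0.27   -0.2669] z [0.055 0.059]
  face y= [-0.0865  0.162  -0.2701] rms 0.0013
screw(0.059, 0.064) 20 x [0.4715 0.4952] y [-0.2732 -0.2716 -0.2703 -0.2653] z [0.0593 0.0636]
  face y= [-0.1095 -0.1514 -0.2701] rms 0.0019
screwtop 71 x [0.4716 0.4937] y [-0.2723 -0.2676 -0.2606 -0.2491] z [0.0666 0.0705]
  face y= [-0.021   0.8638 -0.2607] rms 0.0066
screw0(0.052, 0.055) 16 x [0.4722 0.4946] y [-0.2721 -0.2711 -0.2701 -0.2659] z [0.0521 0.0547]
  face y= [-0.0676 -0.7111 -0.2699] rms 0.0015
screw0(0.055, 0.059) 17 x [0.472  0.4955] y [-0.2721 -0.2705 -0.2697 -0.2665] z [0.0553 0.0587]
  face y= [-0.0524 -0.4044 -0.2696] rms 0.0013
screw0(0.059, 0.064) 21 x [0.4713 0.4949] y [-0.2722 -0.2714 -0.27   -0.2652] z [0.0591 0.0638]
  face y= [-0.0688 -0.1194 -0.2698] rms 0.0018
screwtop0 66 x [0.4727 0.4943] y [-0.2706 -0.2676 -0.2615 -0.2502] z [0.0666 0.0703]
  face y= [-0.0285  1.9146 -0.2609] rms 0.0061
sockettop 112 x [0.4652 0.5022] y [-0.2769 -0.2736 -0.2672 -0.2432] z [0.1466 0.151 ]
  face y= [-0.2289 -0.4349 -0.2645] rms 0.0104
[ 0.48284125 -0.25681751  0.32479521] [ 3.14147103e+00 -1.53216270e-02  1.60087816e-04] [ 0.4827 -0.2572  0.3247] [ 3.14154959 -0.01644927  0.        ]
```

Run:
```python
from h import *
x,y=.4834,-.2583
arm.movel(tcp(x,y,.125),speed=.1)
import itertools
for dx,dy in [(0,0),(0,.0008),(-.0008,0),(.0008,0),(0,-.0008),(.0008,.0008),(-.0008,.0008)]:
    arm.movel(tcp(x+dx,y+dy,.118),speed=.05)
    hit=arm.movel(tcp(x+dx,y+dy,.098),speed=.04,threshold=8)
    o=arm.observe();z=o["eef_pos"][2]-arm.hold_point_z;print(dx,dy,hit,z.round(4),force(4).round(2),o["time_s"])
    if z<.104:break
```

```text
0 0 False 0.0978 [ 0.12  0.19 -1.65] 7.9333
```

```bash
cat >> h.py <<'E'
AX=np.array([.4831,-.2577])
def tool(th,lag,z,r=.075):
    e=np.array([np.cos(th),np.sin(th)]);t=np.array([np.sin(th),-np.cos(th)])
    q=AX+r*e-lag*t; return tcp(*q,z),down(th-np.pi/2,1),t
E
python3 - <<'E'
from h import *
x,y=.4834,-.2583
h=arm.movel(tcp(x,y,.0945),speed=.03,threshold=6);o=arm.observe();print(h,o["eef_pos"][2]-arm.hold_point_z,force(4))
arm.gripper_open();arm.movel(tcp(x,y,.18),speed=.2)
arm.gripper_close(60)
g=ray("top",[[346.9,224.9]],.077)[0,:2];v=g-AX;th=np.arctan2(v[1],v[0])%(2*np.pi);print("grip",g,np.hypot(*v),np.degrees(th))
P,O,t=tool(th,.036,.16);arm.movep(P,O)
p,d=optics.capture("side");np.savez("pics/s2.npz",p=p,d=d)
C=cloud("side",d);S=C[(abs(C[...,0]-.483)<.05)&(abs(C[...,1]+.2575)<.03)&(C[...,2]>.04)&(C[...,2]<.125)]
S2=S[(np.hypot(S[:,0]-.483,S[:,1]+.2577)<.010)];print("key top z",np.percentile(S2[:,2],[50,95,99.5]))
u,v=proj("side",[[.46,-.2572,.09]])[0].astype(int);c=p[v-60:v+60,u-70:u+70]
cv2.imwrite("pics/s2.png",cv2.resize(c,(700,600),interpolation=2)[:,:,::-1]);print(th,arm.observe()["time_s"],arm.observe()["joint_positions"])
E
```

```text
True 0.09623915076702783 [-1.96182134  0.79652898  4.35268803]
grip [ 0.41147616 -0.28263347] 0.07583964865379522 199.1938742878454
key top z [0.09780711 0.11162223 0.11206066]
3.4765889561265775 12.15 [-7.42161850e-01 -6.98226690e-02  2.00414672e+00 -2.67956242e-06
  1.20717092e+00 -1.07707731e+00]
```

View pics/s2.png

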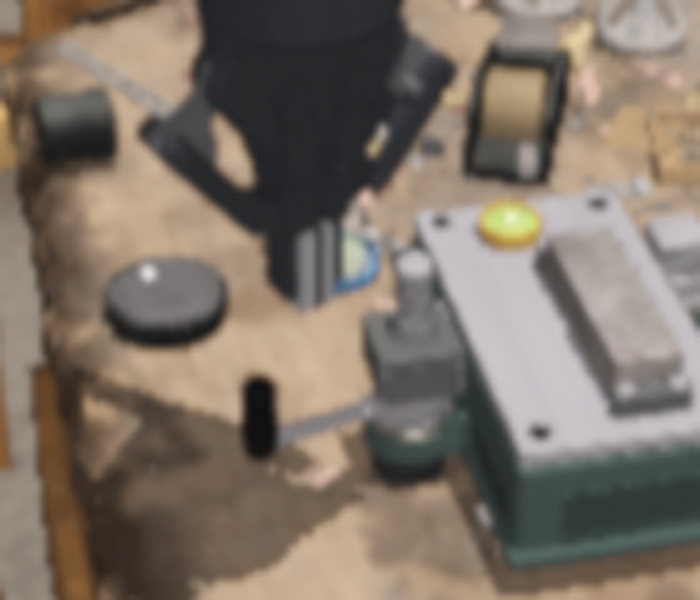

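The picture shows the key fully seated on the screw with its stem top at (415,262), the lever and its grip untouched at (258,415), and the closed fingers at (310,270) ready behind the grip. Now I push.

```bash
cat > push.py <<'E'
from h import *
import sys
def push(th0,lag,dth,stop,fine,tmax,base=None):
    P,O,t=tool(th0,lag,.071)
    if base is None: base=force(10)
    th=th0;log=[]
    while True:
        step=fine if log and log[-1][1]>5.6 else dth
        th-=step;P,O,t=tool(th,lag,.071);arm.movel(P,O,speed=.03)
        arm.pause(.06);F=force(5)-base;f=-F@np.r_[t,0];e=np.r_[np.cos(th),np.sin(th),0]
        log.append((th,f));T=arm.observe()["time_s"];print(round(np.degrees(th),2),"Ft",round(f,2),"Fr",round(F@e,2),"Fz",round(F[2],2),round(T,1))
        if f>stop or T>tmax: break
    return th,base
E
python3 - <<'E'
from push import *
th=3.4766
P,O,t=tool(th,.036,.071);arm.movel(P,O,speed=.15);arm.pause(.1);base=force(12)
P,O,t=tool(th,.022,.071);arm.movel(P,O,speed=.06)
np.save("base.npy",base);th,b=push(th,.019,.035,8.0,.012,32,base);print(th)
E
```

```text
197.19 Ft 0.01 Fr 0.09 Fz -0.28 14.1
195.18 Ft 1.03 Fr -0.23 Fz -0.61 14.4
193.18 Ft 1.91 Fr -0.35 Fz -0.66 14.8
191.17 Ft 1.97 Fr -0.21 Fz -0.21 15.2
189.17 Ft 4.92 Fr -0.54 Fz -0.98 15.6
187.16 Ft 5.19 Fr -1.17 Fz -1.09 16.0
185.16 Ft 5.34 Fr -0.96 Fz -1.17 16.4
183.15 Ft 5.69 Fr -0.95 Fz -1.46 16.8
182.46 Ft 5.82 Fr -1.22 Fz -1.6 17.2
181.78 Ft 5.93 Fr -1.22 Fz -1.35 17.6
181.09 Ft 5.96 Fr -0.94 Fz -1.6 18.0
180.4 Ft 6.17 Fr -1.3 Fz -1.28 18.4
179.71 Ft 6.07 Fr -1.47 Fz -1.23 18.8
179.03 Ft 5.86 Fr -1.07 Fz -1.49 19.1
178.34 Ft 5.75 Fr -1.43 Fz -1.12 19.5
177.65 Ft 5.48 Fr -0.98 Fz -1.42 19.9
175.65 Ft 5.51 Fr -1.39 Fz -1.22 20.3
173.64 Ft 5.33 Fr -1.23 Fz -1.5 20.7
171.64 Ft 5.2 Fr -1.51 Fz -1.45 21.1
169.63 Ft 5.44 Fr -1.35 Fz -0.58 21.5
167.62 Ft 5.42 Fr -1.84 Fz -0.7 21.9
165.62 Ft 5.53 Fr -1.54 Fz -0.82 22.3
163.61 Ft 5.01 Fr -1.86 Fz -1.08 22.7
161.61 Ft 5.59 Fr -2.09 Fz -0.76 23.1
159.6 Ft 5.43 Fr -2.03 Fz -0.91 23.5
157.6 Ft 4.97 Fr -1.45 Fz -1.18 23.9
155.59 Ft 5.37 Fr -1.57 Fz -0.56 24.2
153.59 Ft 5.74 Fr -1.91 Fz -0.38 24.6
152.9 Ft 5.86 Fr -2.25 Fz -0.83 25.0
152.21 Ft 5.62 Fr -1.57 Fz -1.15 25.4
151.52 Ft 5.76 Fr -2.1 Fz -0.82 25.8
150.84 Ft 5.95 Fr -2.31 Fz -0.55 26.2
150.15 Ft 5.41 Fr -2.26 Fz -0.71 26.6
148.14 Ft 5.19 Fr -2.21 Fz -0.88 27.0
146.14 Ft 6.03 Fr -2.18 Fz -0.72 27.4
145.45 Ft 7.49 Fr -2.37 Fz -0.64 27.8
144.76 Ft 8.61 Fr -2.32 Fz -0.66 28.2
2.5265999999999966
```

Run:
```python
from push import *
base=np.load("base.npy");th=2.5266
while arm.observe()["time_s"]<45:
    th-=.008;P,O,t=tool(th,.019,.071);arm.movel(P,O,speed=.02)
    fm=np.mean([-(np.array(arm.observe()["force"])-base)@np.r_[t,0] for _ in range(3)])
    arm.pause(.06);f=-(force(8)-base)@np.r_[t,0];print(round(np.degrees(th),2),"end",fm.round(2),"paused",f.round(2),arm.observe()["time_s"])
    if f>12.5:break
```

```text
144.31 end 7.82 paused 9.12 28.6
143.85 end 9.06 paused 9.55 29.0417
143.39 end 9.21 paused 9.8 29.4833
142.93 end 10.41 paused 10.0 29.925
142.47 end 11.18 paused 10.37 30.3667
142.01 end 11.39 paused 10.88 30.8083
141.55 end 11.17 paused 10.93 31.25
141.1 end 11.66 paused 11.4 31.6917
140.64 end 12.21 paused 11.91 32.1333
140.18 end 11.15 paused 12.04 32.575
139.72 end 11.84 paused 12.16 33.0167
139.26 end 13.38 paused 12.78 33.4583
```

Run:
```python
from push import *
th=2.4306
P,O,t=tool(th,.045,.071);arm.movel(P,O,speed=.08)
P,O,t=tool(th,.045,.19);arm.movel(P,O,speed=.25)
arm.gripper_open();x,y=.4834,-.2583
p,d=optics.capture("side");np.savez("pics/s3.npz",p=p,d=d)
u,v=proj("side",[[.46,-.2572,.09]])[0].astype(int);c=p[v-60:v+60,u-70:u+70]
cv2.imwrite("pics/s3.png",cv2.resize(c,(700,600),interpolation=2)[:,:,::-1])
arm.movep(tcp(x,y,.19),down(np.radians(-.6),1))
print(arm.movel(tcp(x,y,.096),speed=.12,threshold=10),arm.observe()["eef_pos"]-tcp(x,y,.096),arm.observe()["time_s"])
```

```text
False [ 0.00036756 -0.0002488   0.00094067] 37.225
```

View pics/s3.png

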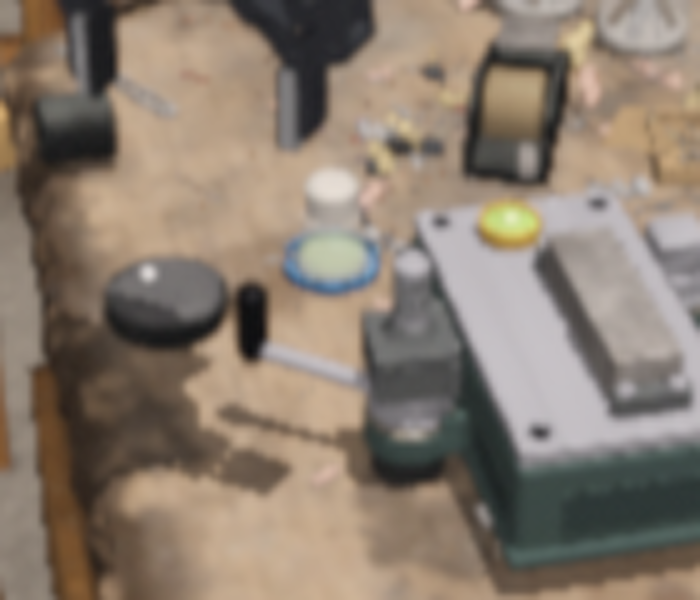

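The lever has swung to (252,320), the key still sits square on the screw at (412,330), and the cup and tin have not moved. Next I lift the key and return it.

Run:
```python
from push import *
x,y=.4834,-.2583
b=force(6);arm.gripper_close(60);print("grip",arm.observe()["grip_width"],force(4)-b)
h=arm.movel(tcp(x,y,.128),speed=.05,threshold=25);print(h,force(4)-b,arm.observe()["eef_pos"][2])
if h: raise SystemExit
arm.movel(tcp(x,y,.2),speed=.2)
sx,sy=.4797,.0886
arm.movep(tcp(sx,sy,.16),down(np.radians(-16.6),1))
arm.movel(tcp(sx,sy,.056),speed=.15)
h=arm.movel(tcp(sx,sy,.0440),speed=.03,threshold=5);print(h,arm.observe()["eef_pos"][2]-arm.hold_point_z,arm.observe()["grip_width"])
arm.gripper_open();arm.movel(tcp(sx,sy,.2),speed=.2)
arm.movep(np.array([.17,.5,.4]),down(np.radians(-16.6),1))
p,d=optics.capture("top");cv2.imwrite("pics/t4.png",cv2.resize(p[90:280,100:400],(800,507),interpolation=2)[:,:,::-1])
C=cloud("top",d);Z=C[...,2]
for nm,bx,lo in(("stem",(150,190,180,215),.035),("cup",(240,275,175,210),.02),("tin",(250,290,215,250),.012),("loupe",(180,215,230,260),.008),("screw",(318,345,183,205),.056)):
    u0,u1,v0,v1=bx;Q=C[v0:v1,u0:u1].reshape(-1,3);Q=Q[(Q[:,2]>lo)&(Q[:,2]<.12)];print(nm,Q.mean(0).round(4),Q[:,2].max().round(3))
M=np.zeros(Z.shape,bool);M[183:205,318:345]=1;M&=(Z>.062)&(Z<.074);print("screw",cv2.minAreaRect(C[M][:,:2].astype(np.float32)));print(arm.observe()["time_s"])
```

```text
grip 0.014059724448537548 [-1.22228843  4.78193595  4.01263902]
False [ 0.21250306  0.22329908 -1.41764408] 0.28233249282582107
True 0.04632169769657274 0.01442536840746024Traceback (most recent call last):
  File "<stdin>", line 12, in <module>
rig.PlanningError: the arm cannot take that pose within its joint ranges
```

Run:
```python
from push import *
arm.set_joints([1.224,0.124,1.65,0,1.367,1.0])
p,d=optics.capture("top");cv2.imwrite("pics/t4.png",cv2.resize(p[90:280,100:400],(800,507),interpolation=2)[:,:,::-1])
C=cloud("top",d);Z=C[...,2]
for nm,bx,lo in(("stem",(150,190,180,215),.035),("cup",(240,275,175,210),.02),("tin",(250,290,215,250),.012),("loupe",(180,215,230,260),.008),("screw",(318,345,183,205),.056)):
    u0,u1,v0,v1=bx;Q=C[v0:v1,u0:u1].reshape(-1,3);Q=Q[(Q[:,2]>lo)&(Q[:,2]<.12)];print(nm,Q.mean(0).round(4),Q[:,2].max().round(3))
M=np.zeros(Z.shape,bool);M[183:205,318:345]=1;M&=(Z>.062)&(Z<.074);print("screw",cv2.minAreaRect(C[M][:,:2].astype(np.float32)));print(arm.observe()["time_s"])
```

```text
stem [0.4795 0.0867 0.0564] 0.063
cup [ 0.4831 -0.1     0.0461] 0.056
tin [ 0.3968 -0.1229  0.0185] 0.026
loupe [0.3725 0.0329 0.0358] 0.044
screw [ 0.4827 -0.2566  0.0663] 0.072
screw ((0.4829477369785309, -0.2569856345653534), (0.02394283004105091, 0.023680785670876503), 88.2193603515625)
45.8417
```

View pics/t4.png

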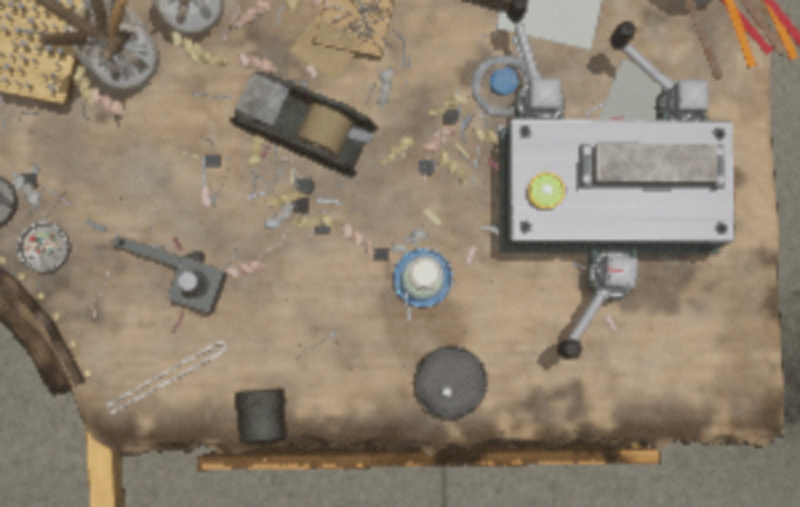

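The final view shows the key upright at (190,285), the nut's lever at (570,348), and the other things where they were.

```bash
python3 -c "
from rig import arm
print(arm.hand_in())"
```

```text
the job is handed in; nothing more can be done
None
```

The job is handed in at about 46 s: the jam nut was swung to about 12.8 N paused (roughly 15 N moving), the key stands upright back where it began, and the screw and the other things are within about 1° and 1 mm of their start.

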